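# Set out the sampling station

### The job

Set out the sampling station: put the dish of orange-red pieces in the middle of the red-bordered round stand and the dish of dark brown pieces in the middle of the brown-bordered one, both upright, and lay the blue marker in the blue pen cradle and the black marker in the black one, each resting in both forks with its middle at the middle of the cradle. Leave the empty dish and the tweezers where they are.

Things in the scene. Friction and masses are not known exactly. Their poses are not given: they have to be found in the camera images.
- red_dish_c (a point): small clear petri dish, 55 mm across and 15 mm high, wall 15 mm high, with orange-red pieces in it. Loose. Point: centre of the dish, half-way up (7.5 mm above its underside); z is up. It starts upright on the worktop (z = 0); it can be grasped across its 55 mm diameter at any yaw.
- brown_dish_c (a point): small clear petri dish, 55 mm across and 15 mm high, wall 15 mm high, with dark brown pieces in it. Loose. Point: centre of the dish, half-way up (7.5 mm above its underside); z is up. It starts upright on the worktop (z = 0); it can be grasped across its 55 mm diameter at any yaw.
- blue_marker_c (a point): blue marker pen lying on the worktop, 132 mm long, 13 mm wide, 13 mm high (15 with its clip); it does not roll. Loose. Point: its centre, half-way up (6.5 mm above its underside); y runs along the pen, x across it.
- black_marker_c (a point): black marker pen lying on the worktop, 132 mm long, 13 mm wide, 13 mm high (15 with its clip); it does not roll. Loose. Point: its centre, half-way up (6.5 mm above its underside); y runs along the pen, x across it.
- red_stand_top (a point): low round stand with a red border and a white centre: disc 92 mm across, fixed to the worktop; the white centre is 68 mm across and 5 mm high, the coloured border round it 4 mm high. No rim stands up round it. Point: centre of its white top, 5 mm above the worktop; z is up.
- brown_stand_top (a point): low round stand with a dark brown border and a white centre: disc 92 mm across, fixed to the worktop; the white centre is 68 mm across and 5 mm high, the coloured border round it 4 mm high. No rim stands up round it. Point: centre of its white top, 5 mm above the worktop; z is up.
- blue_cradle_seat (a point): pen cradle, fixed: two blue U-shaped forks on a white foot plate 50 x 104 x 6 mm. Forks 42 mm either side of the middle along y (10 mm thick, 44 mm wide over all), trough 30 mm wide, prong tops 27 mm above the worktop, fingers have 74 mm of room between forks. Point: middle, on the level of the fork floors where the pen's underside rests (16 mm above the worktop); y along the trough, x across.
- black_cradle_seat (a point): pen cradle, fixed: two black U-shaped forks on a white foot plate 50 x 104 x 6 mm. Forks 42 mm either side of the middle along y (10 mm thick, 44 mm wide over all), trough 30 mm wide, prong tops 27 mm above the worktop, fingers have 74 mm of room between forks. Point: middle, on the level of the fork floors where the pen's underside rests (16 mm above the worktop); y along the trough, x across.
- empty_dish_c (a point): empty clear petri dish, 55 mm across and 15 mm high, a bystander to be left where it stands. Loose. Point: its centre, 7.5 mm above the worktop.
- forceps_c (a point): steel tweezers lying on the worktop, 118 mm long (along y), 11 mm wide, 10 mm high, a bystander to be left where they lie. Loose. Point: their centre, 5 mm above the worktop. (A black adaptor brick, 48 x 95 x 29 mm, fixed, also lies among the things, its centre at least 115 mm from theirs.)
Things that resemble listed ones, but are neither listed nor needed, are in the scene too. What is shaped like the part that bears brown_dish_c but pink is not meant.

How it is judged:
By the outcome, as a careful person would: the job done as asked, in the order asked, and still so for the second after the job is handed in, with the robot touching nothing.
It also fails if it takes over 102 s, if anything falls off the work surface, if the arm or the gripper's body presses on something with over 40 N, if the wrist force passes 120 N, or if a joint passes its speed limit or range.

### The arm

A 6-joint arm with a two-finger parallel gripper is mounted at the origin on a cart in front of the work surface, level with it; the furniture and walls round the work are solid. World frame = base frame: x ahead of the robot, y to its left, z up, the work surface at z = 0. Lengths are in m, angles in rad, forces in N, time in s.
With the tool pointing down it reaches from about 0.35 to 0.85 m from the base axis. Payload 8.1 kg.
Tool frame: the origin (TCP) lies midway between the tips of the shut fingers; the grasp point (between the pads) lies robot.grip_depth behind it (robot.grip_depth is the distance from the TCP to the grasp point, in m); z points along the fingers, y is the line along which they close (so a half turn about z gives the same grasp; the last joint's range is limited). The gripper opens to 93 mm and grips with 3 to 60 N. Pads are 15 mm wide; open, the fingers measure 128 mm over their backs; the gripper's body (75 mm by 188 mm) begins 65 mm behind the grasp point.
Start: joints at [-1.232, 0.13, 1.488, -0, 1.523, -0.085], TCP at [0.247, -0.547, 0.219] pointing down, gripper open.
Joint ranges: [-2.96, 2.96], [-0.89, 2.26], [0.02, 2.5], [-1.34, 4.48], [0, 2.73], [-2.66, 2.66]. Speed limits (rad/s): [2.39, 2.39, 2.79, 3.14, 3.14, 3.14].

### API

Orientations are given as a rotation vector (axis times angle).
In Python, from plant import robot gives the robot as it stands.
- The arm moves only by the tool carry_out, never from a script. Its argument "rows" is a list of rows, each a list of 6 numbers: the shift along the tool's x, y, z in m, then the turn, a rotation vector about the tool's x, y, z in degrees. A call has 1 to 12 rows; each row is the pose to reach, as a shift and turn from the pose commanded when the call began, along the tool's axes at that moment; what a row does not reach only later rows make up. A row lasts 1/8 s, in which the tool goes at most 62.5 mm and 10.7 degrees, less where a joint would pass 70% of its speed; a pose out of reach is approached as far as the arm can. A call with a gripper value outside its range is refused whole. "jaw" is the closure in counts, from 0 (fully open) to 255 (shut), set as the call begins (left out, the last holds). The fingers move at their own pace and stop on an object; "force" is the grip in N (left out, the last holds). Time passes only in rows, so rows that repeat a pose let the fingers close. It gives the time, the measured TCP pose, the force, the opening and the grip force at its end, in the units of the state.
- robot.read_state(): the state, without advancing time (a new reading comes with each control period).
- robot.read_camera(name): name is "scene" or "top"; returns the picture (384x512x3 uint8, red, green, blue); there is no depth.
- robot.camera_model(name): a dict with "fx", "fy", "cx", "cy" (pixels), "dist" ([k1, k2, p1, p2, k3] as OpenCV has them; the pictures are not rectified), "R" (3x3) and "t" (3): a world point X has camera coordinates R X + t. Camera axes: x right, y down, z forward; pixel columns grow to the right and rows downward; lengths in m; the calibration is good to about 2 mm. A picture is of the moment at which its call begins. camera_model takes no time and is no camera call.
- robot.close_job(): hands the job in; it is judged then, once.
Trained networks look in the newest picture that a camera, given by its name, has taken for a name from the list of things; names that differ only in an ending like _2 or _b are one class to them, and where a whole thing is asked for, a point or a joint stands for the part that bears it (a point fixed in the world has none). Each returns a list of dicts, best first, with "conf" (0 to 1); they miss things now and then, are a little off and sometimes report something else, mostly with a low value. They report only what shows in the picture. A call takes as long as a camera call. They do not tell look-alikes from the thing itself.
- robot.outline_of(camera, target): "pixels" (384x512 bool, what is visible of it) and "pixel" ([column, row] in pixels, amid what is visible of it).
The state is a dict: "t": time; "q": joint angles; "dq": joint speeds; "joint_torque": joint torques, N m; "tool_pos": TCP position; "orientation": TCP orientation; "force": force on the tool from outside, world axes, zero at the start; "wrist_torque": the same for the moment, N m; "opening": finger opening in m; "gripper_force": force on a finger pad.
Only numpy, scipy, OpenCV 4.12 (cv2) and the standard library are available. Lean on these libraries where they do the work, as an engineer would, in place of code of your own. Each camera call takes 0.05 s, during which the arm holds its last target. There are 200 camera calls.

## Working session

There is one attempt and no reset: what is moved stays moved. The work goes in short steps, Python scripts to look and compute and a tool call to move; the robot and the scene stay as the last step left them, time stands still between calls to the robot, and variables do not carry over. Pictures are saved under pics/ and viewed, at most 14 in all, crops included, and the job is handed in when it is done.

Besides the shell and the picture viewer there is one more tool, called as name(argument=value, ...) on one line, values as JSON. carry_out: Moves the arm, as the interface text tells. Its arguments: {"type":"object","properties":{"rows":{"type":"array"},"jaw":{"type":"number"},"force":{"type":"number"}},"required":["rows"]}

```bash
mkdir -p pics; ls; cat > h.py <<'E'
import numpy as np, cv2
from plant import robot
from scipy.spatial.transform import Rotation as Rn
def cm(n):
    m=robot.camera_model(n); K=np.array([[m['fx'],0,m['cx']],[0,m['fy'],m['cy']],[0,0,1.]])
    return K,np.array(m['dist'],float),np.array(m['R']),np.array(m['t'])
def unproj(n,px,z):
    K,d,R,t=cm(n); px=np.array(px,float).reshape(-1,1,2)
    u=cv2.undistortPoints(px,K,d).reshape(-1,2)
    r=np.c_[u,np.ones(len(u))]@R; c=-R.T@t
    return c+r*((z-c[2])/r[:,2])[:,None]
def proj(n,X):
    K,d,R,t=cm(n); return cv2.projectPoints(np.array(X,float).reshape(-1,1,3),cv2.Rodrigues(R)[0],t,K,d)[0].reshape(-1,2)
def save(n,f):
    im=robot.read_camera(n); cv2.imwrite('pics/'+f,im[:,:,::-1]); return im
E
python3 - <<'E'
from h import *
for n in('scene','top'):
    im=save(n,n+'0.png'); K,d,R,t=cm(n); print(n,K[0,0],-R.T@t,d)
names="red_dish_c brown_dish_c blue_marker_c black_marker_c red_stand_top brown_stand_top blue_cradle_seat black_cradle_seat empty_dish_c forceps_c".split()
for n in('top','scene'):
  for k in names:
    for o in robot.outline_of(n,k):
        m=o['pixels']; p=o['pixel']; (c,s,a)=cv2.minAreaRect(np.argwhere(m)[:,::-1].astype(np.float32))
        print(n,k,round(o['conf'],2),np.round(p),unproj(n,[p],0.01)[0].round(3)[:2],m.sum(),np.round(s),round(a))
print(robot.grip_depth,robot.read_state())
E
```

```text
pics
scene 380.48233876688096 [0.90311281 0.30614464 0.95970476] [0.03339227 0.         0.         0.         0.        ]
top 381.17899437488836 [0.44391918 0.01679305 1.19870319] [-0.02660561  0.          0.          0.          0.        ]
top red_dish_c 0.57 [186. 187.] [0.539 0.187] 225 [16. 16.] 90
top brown_dish_c 0.73 [272. 219.] [ 0.436 -0.082] 218 [15. 16.] 90
top brown_dish_c 0.54 [307. 243.] [ 0.361 -0.188] 256 [17. 17.] 90
top brown_dish_c 0.52 [120. 184.] [0.552 0.394] 164 [ 3. 41.] 90
top blue_marker_c 0.49 [154. 222.] [0.43  0.285] 177 [ 5. 40.] 56
top black_marker_c 0.62 [112. 185.] [0.548 0.416] 188 [ 5. 42.] 90
top red_stand_top 0.69 [302. 178.] [ 0.566 -0.177] 619 [28. 27.] 63
top brown_stand_top 0.93 [279. 141.] [ 0.684 -0.106] 646 [27. 28.] 90
top blue_cradle_seat 0.78 [215. 217.] [0.444 0.098] 504 [32. 16.] 24
top black_cradle_seat 0.68 [335. 220.] [ 0.432 -0.277] 475 [33. 15.] 34
top empty_dish_c 0.65 [369. 183.] [ 0.546 -0.39 ] 256 [17. 17.] 27
scene red_dish_c 0.58 [301. 245.] [0.55  0.186] 362 [20. 20.] 90
scene brown_dish_c 0.73 [245. 162.] [ 0.448 -0.095] 
[... 783 characters left out ...]
't': 1.1, 'q': array([-1.23238533e+00,  1.30420910e-01,  1.48821090e+00,  5.10745517e-05,
        1.52297702e+00, -8.54173352e-02]), 'dq': array([-4.64527652e-04,  7.61282581e-05,  1.31417501e-03, -5.08097367e-05,
       -9.25161088e-04,  7.93228516e-04]), 'joint_torque': array([-1.26611758e-03, -5.59773588e+01, -4.92071021e+01,  7.67284655e-02,
        2.27377756e-02,  1.98398379e-05]), 'tool_pos': array([ 0.24678283, -0.54690694,  0.21861673]), 'orientation': array([-3.07129436e+00, -6.60767820e-01, -7.62904791e-05]), 'force': array([ 0.54002212, -0.30547699,  0.02475771]), 'wrist_torque': array([-0.04386118,  0.03182841,  0.01382595]), 'gripper_force': 0.0, 'opening': 0.09352911922972725}
```

```bash
python3 - <<'E'
import cv2
a=cv2.imread('pics/top0.png')[100:290,80:400]; cv2.imwrite('pics/t1.png',cv2.resize(a,(800,475),interpolation=cv2.INTER_CUBIC))
a=cv2.imread('pics/scene0.png')[80:340,110:430]; cv2.imwrite('pics/s1.png',cv2.resize(a,(738,600),interpolation=cv2.INTER_CUBIC))
E
```

```text
(no output)
```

View pics/t1.png

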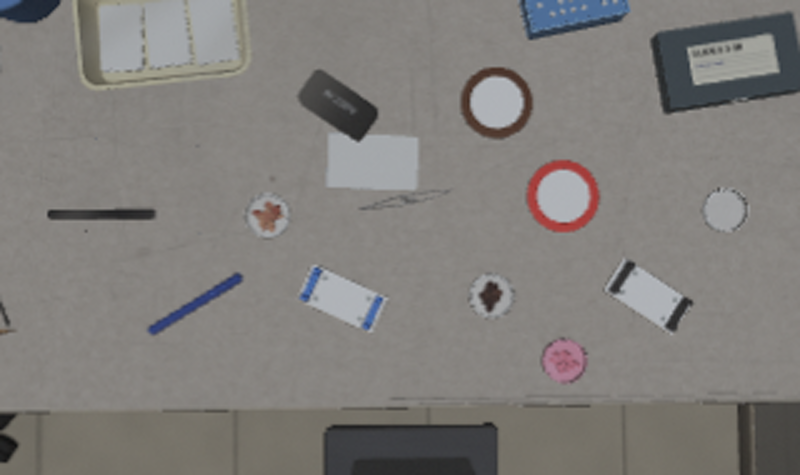

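View pics/s1.png

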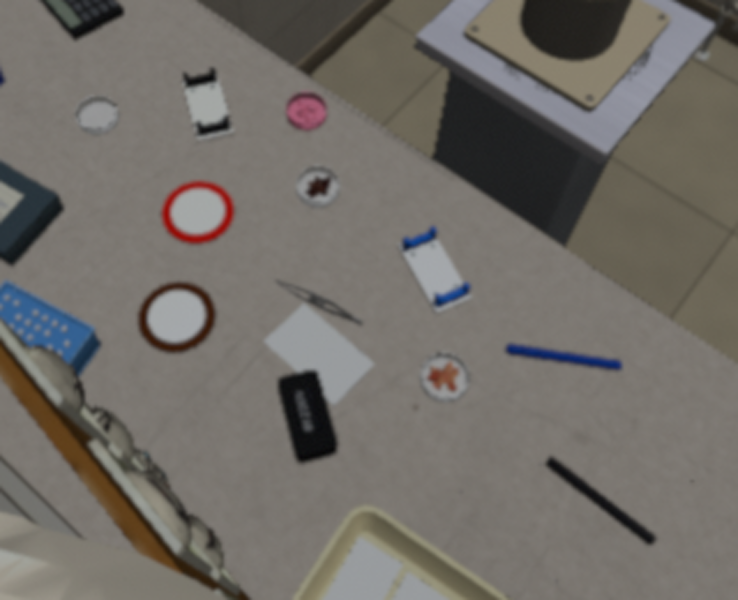

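```bash
cat > fit.py <<'E'
from h import *
from scipy.optimize import minimize
def cyl(r,h):
    a=np.linspace(0,2*np.pi,40,endpoint=False); return np.vstack([np.c_[r*np.cos(a),r*np.sin(a),0*a+z] for z in(0,h)])
def box(x,y,z0,z1): return np.array([[i*x/2,j*y/2,k] for i in(-1,1) for j in(-1,1) for k in(z0,z1)])
forks=lambda:[box(.05,.104,0,.006)]+[box(.044,.010,0,.027)+[0,s*.042,0] for s in(-1,1)]
M=dict(dish=[cyl(.0275,.015)],stand=[cyl(.046,.004)],pen=[box(.013,.132,0,.013)],cradle=forks())
S=4
def render(n,parts,x,y,yaw,off,W,z0=0):
    c,s=np.cos(yaw),np.sin(yaw); img=np.zeros((W*S,W*S),np.uint8)
    for P in parts:
        X=P@np.array([[c,s,0],[-s,c,0],[0,0,1]])+[x,y,z0]
        p=((proj(n,X)-off+.5)*S-.5).astype(np.float32)
        cv2.fillConvexPoly(img,np.round(cv2.convexHull(p)*16).astype(np.int32),255,shift=4)
    return cv2.resize(img,(W,W),interpolation=cv2.INTER_AREA)/255.
def fit(n,im,kind,x,y,yaw=0,z0=0,W=80,thr=14):
    # background contrast: soft mask from Lab distance to local table colour
    c=proj(n,[[x,y,.007+z0]])[0]; off=np.round(c)-W//2; o=off.astype(int)
    p=cv2.cvtColor(im[o[1]:o[1]+W,o[0]:o[0]+W],cv2.COLOR_RGB2LAB).astype(float)
    d=np.linalg.norm((p-np.median(p.reshape(-1,3),0))*[1,2,2],axis=2)
    m=(d>thr).astype(np.uint8)
    l,lab=cv2.connectedComponents(m)
    near=render(n,M[kind],x,y,yaw,off,W,z0)>.5
    cnt=np.bincount(lab[near&(m>0)],minlength=l); keep=[i for i in range(1,l) if cnt[i]>=4]
    m=np.isin(lab,keep).astype(np.uint8)
    m=cv2.morphologyEx(m,cv2.MORPH_CLOSE,np.ones((3,3)))
    cs,_=cv2.findContours(m,cv2.RETR_EXTERNAL,cv2.CHAIN_APPROX_NONE); cv2.drawContours(m,cs,-1,1,-1)
    def f(v):
        r=render(n,M[kind],v[0]/100,v[1]/100,v[2]/5 if yaw is not None and kind in('pen','cradle') else 0,off,W,z0); return -np.minimum(r,m).sum()/np.maximum(r,m).sum()
    best=None
    for dy in([0,.25,-.25] if kind in('pen','cradle') else [0]):
        v0=np.array([x*100,y*100,(yaw+dy)*5])
        r=minimize(f,v0,method='Nelder-Mead',options=dict(initial_simplex=[v0,v0+[1,0,0],v0+[0,1,0],v0+[0,0,1]],xatol=.01,fatol=1e-4))
        if best is None or r.fun<best.fun: best=r
    v=best.x; return v[0]/100,v[1]/100,v[2]/5,-best.fun
E
python3 - <<'E'
from fit import *
T={n:cv2.imread(f'pics/{n}0.png')[:,:,::-1].copy() for n in('top','scene')}
px=lambda u,v:unproj('top',[[80+u/2.5,100+v/2.5]],.007)[0][:2]
def ends(a,b):
    A,B=px(*a),px(*b); c=(A+B)/2; d=B-A; return c[0],c[1],np.arctan2(-d[0],d[1])
G=dict(red_dish=('dish',*px(268,216),0),brown_dish=('dish',*px(491,296),0),empty=('dish',*px(725,209),0),
red_stand=('stand',*px(563,196),0),brown_stand=('stand',*px(496,102),0),
blue_pen=('pen',*ends((150,330),(242,276))),black_pen=('pen',*ends((48,214),(155,214))),
blue_cr=('cradle',*ends((313,283),(373,313))),black_cr=('cradle',*ends((621,277),(680,315))))
for k,(kind,*g) in G.items():
    print(k,np.round(g,3),*[np.round(fit(n,T[n],kind,*g),3) for n in T])
E
```

```text
red_dish [0.542 0.183 0.   ] [0.542 0.186 0.077 0.804] [ 0.543  0.183 -0.002  0.784]
brown_dish [ 0.439 -0.094  0.   ] [ 0.441 -0.091 -0.017  0.869] [ 0.439 -0.096  0.159  0.767]
empty [ 0.545 -0.393  0.   ] [ 0.545 -0.393  0.052  0.896] [ 0.542 -0.393  0.021  0.758]
red_stand [ 0.563 -0.187  0.   ] [ 0.565 -0.186  0.183  0.956] [ 0.564 -0.188  0.016  0.927]
brown_stand [ 0.684 -0.105  0.   ] [ 0.685 -0.104  0.127  0.965] [ 0.685 -0.105  0.08   0.949]
blue_pen [ 0.434  0.273 -2.618] [ 0.434  0.274 -2.595  0.889] [ 0.433  0.275 -2.603  0.912]
black_pen [0.546 0.391 3.132] [0.547 0.391 3.147 0.881] [0.547 0.392 3.136 0.91 ]Traceback (most recent call last):
  File "<stdin>", line 11, in <module>
  File "fit.py", line 33, in fit
    r=minimize(f,v0,method='Nelder-Mead',options=dict(initial_simplex=[v0,v0+[1,0,0],v0+[0,1,0],v0+[0,0,1]],xatol=.01,fatol=1e-4))
    res = _minimize_neldermead(fun, x0, args, callback, bounds=bounds,
                               **options)
    fxr = func(xr)
    fx = function(np.copy(x), *(wrapper_args + args))
  File "fit.py", line 29, in f
    r=render(n,M[kind],v[0]/100,v[1]/100,v[2]/5 if yaw is not None and kind in('pen','cradle') else 0,off,W,z0); return -np.minimum(r,m).sum()/np.maximum(r,m).sum()
  File "fit.py", line 13, in render
    p=((proj(n,X)-off+.5)*S-.5).astype(np.float32)
        ~~~~^^^^^
  File "h.py", line 13, in proj
    K,d,R,t=cm(n); return cv2.projectPoints(np.array(X,float).reshape(-1,1,3),cv2.Rodrigues(R)[0],t,K,d)[0].reshape(-1,2)
            ~~^^^
  File "h.py", line 5, in cm
    m=robot.camera_model(n); K=np.array([[m['fx'],0,m['cx']],[0,m['fy'],m['cy']],[0,0,1.]])
ValueError: time passes only in moves, steps and waits
```

```bash
sed -i '1a import functools' h.py; sed -i 's/^def cm/@functools.lru_cache(None)\ndef cm/' h.py
python3 - <<'E'
from fit import *
T={n:cv2.imread(f'pics/{n}0.png')[:,:,::-1].copy() for n in('top','scene')}
px=lambda u,v:unproj('top',[[80+u/2.5,100+v/2.5]],.015)[0][:2]
def ends(a,b):
    A,B=px(*a),px(*b); c=(A+B)/2; d=B-A; return c[0],c[1],np.arctan2(-d[0],d[1])
G=dict(
blue_cr=('cradle',*ends((313,283),(373,313))),black_cr=('cradle',*ends((621,277),(680,315))))
for k,(kind,*g) in G.items():
    print(k,np.round(g,3),*[np.round(fit(n,T[n],kind,*g),3) for n in T])
a=T['top'][160:260,190:300]; cv2.imwrite('pics/c1.png',cv2.resize(a[:,:,::-1],(660,600),interpolation=cv2.INTER_CUBIC))
E
```

```text
blue_cr [0.438 0.09  2.668] [0.439 0.093 2.687 0.935] [0.436 0.092 2.698 0.921]
black_cr [ 0.436 -0.293  2.558] [ 0.437 -0.291  2.552  0.934] [ 0.432 -0.298  2.546  0.865]
```

View pics/c1.png

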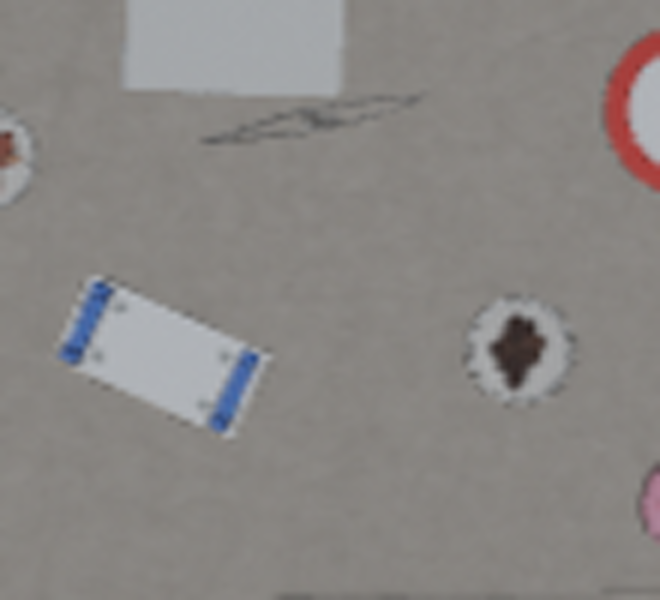

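```bash
cat > go.py <<'E'
import sys
from h import *
x,y,z,psi=map(float,sys.argv[1:5]); s=robot.read_state(); R=Rn.from_rotvec(s['orientation'])
p=np.radians(psi); c,n=np.cos(p),np.sin(p)
G=Rn.from_matrix([[c,n,0],[n,-c,0],[0,0,-1]])
print(s['t'],(R.inv().apply([x,y,z]-s['tool_pos'])*1000).round(1),'turn',np.degrees((R.inv()*G).as_rotvec()).round(2))
E
python3 go.py .5425 .1845 .12 90
```

```text
1.1 [ 570.3 -545.1   98.7] turn [  0.    -0.   -65.72]
```

carry_out(rows=[[0.5703,-0.5451,0.0987,0,0,-65.7],[0.5703,-0.5451,0.0987,0,0,-65.7],[0.5703,-0.5451,0.0987,0,0,-65.7],[0.5703,-0.5451,0.0987,0,0,-65.7],[0.5703,-0.5451,0.0987,0,0,-65.7],[0.5703,-0.5451,0.0987,0,0,-65.7],[0.5703,-0.5451,0.0987,0,0,-65.7],[0.5703,-0.5451,0.0987,0,0,-65.7],[0.5703,-0.5451,0.0987,0,0,-65.7],[0.5703,-0.5451,0.0987,0,0,-65.7],[0.5703,-0.5451,0.0987,0,0,-65.7],[0.5703,-0.5451,0.0987,0,0,-65.7]], jaw=0, force=15)

```text
t: 2.6
tool_pos: [0.5264, 0.1452, 0.1256]
orientation: [2.221, 2.221, 0.001]
force: [1.4, 0.6, 0.4]
opening: 0.0928
gripper_force: 0.0
```

```bash
python3 go.py .5425 .1845 .12 90
```

```text
2.6 [39.3 16.1  5.6] turn [ 0.06  0.   -0.  ]
```

carry_out(rows=[[0.0393,0.0161,0.0056,0,0,0],[0.0393,0.0161,0.0056,0,0,0],[0.0393,0.0161,0.0506,0,0,0],[0.0393,0.0161,0.0756,0,0,0],[0.0393,0.0161,0.0756,0,0,0]])

```text
t: 3.22
tool_pos: [0.5396, 0.181, 0.0476]
orientation: [-2.221, -2.219, 0.007]
force: [-0.3, 0.7, 0.9]
opening: 0.0929
gripper_force: 0.0
```

```bash
python3 - <<'E'
from h import *
im=save('scene','s2.png'); t=save('top','t2.png')
a=im[200:300,240:360]; b=t[140:240,130:250]
cv2.imwrite('pics/c2.png',cv2.resize(np.hstack([a,b])[:,:,::-1],(800,333),interpolation=cv2.INTER_CUBIC))
p=robot.read_state()['tool_pos'];print(p,proj('scene',[p])-[240,200],proj('top',[p])-[130,140])
E
python3 go.py .5425 .1845 .004 90
```

```text
[0.5422458  0.1818475  0.05098194] [[63.64870994 36.30727763]] [[55.69678519 45.00721409]]
3.325 [ 2.6  0.2 47. ] turn [ 0.05 -0.   -0.05]
```

View pics/c2.png

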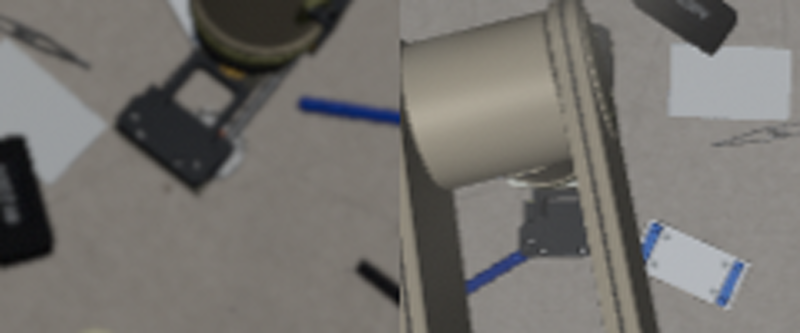

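carry_out(rows=[[0,0,0.023,0,0,0],[0,0,0.046,0,0,0],[0,0,0.046,0,0,0],[0,0,0.046,0,0,0]])

```text
t: 3.82
tool_pos: [0.5432, 0.1825, 0.006]
orientation: [2.221, 2.22, 0.004]
force: [0.0, 0.6, -0.3]
opening: 0.0933
gripper_force: 0.0
```

```bash
python3 go.py .5425 .1845 .004 90
```

```text
3.825 [ 2.  -0.7  2. ] turn [ 0.15 -0.04 -0.03]
```

carry_out(rows=[[0.002,0,0.002,0,0,0],[0.002,0,0.002,0,0,0],[0.002,0,0.002,0,0,0],[0.002,0,0.002,0,0,0],[0.002,0,0.002,0,0,0],[0.002,0,0.002,0,0,0],[0.002,0,0.002,0,0,0],[0.002,0,0.002,0,0,0]], jaw=150, force=15)

```text
t: 4.82
tool_pos: [0.5419, 0.1843, 0.002]
orientation: [2.222, 2.221, 0.0]
force: [-0.6, -0.5, 1.1]
opening: 0.0546
gripper_force: 15.0
```

```bash
python3 go.py .5425 .1845 .004 90; python3 go.py .5645 -.187 .08 90
```

```text
4.825 [ 0.2  0.6 -2. ] turn [ 0.   -0.   -0.02]
4.825 [-371.3   22.8  -78. ] turn [ 0.   -0.   -0.02]
```

carry_out(rows=[[0,0,-0.03,0,0,0],[0,0,-0.06,0,0,0],[-0.05,0.003,-0.06,0,0,0],[-0.1,0.006,-0.06,0,0,0],[-0.15,0.009,-0.06,0,0,0],[-0.2,0.012,-0.06,0,0,0],[-0.25,0.015,-0.06,0,0,0],[-0.3,0.018,-0.06,0,0,0],[-0.34,0.021,-0.06,0,0,0],[-0.371,0.0228,-0.06,0,0,0],[-0.371,0.0228,-0.04,0,0,0],[-0.371,0.0228,-0.03,0,0,0]])

```text
t: 6.32
tool_pos: [0.5631, -0.1856, 0.0296]
orientation: [-2.22, -2.219, 0.001]
force: [-0.6, -0.4, -0.8]
opening: 0.054
gripper_force: 15.0
```

```bash
python3 go.py .5645 -.187 .008 90
```

```text
6.325 [-1.4  1.5 21.6] turn [-0.16 -0.09 -0.04]
```

carry_out(rows=[[-0.0005,0.001,0.01,0,0,0],[-0.0005,0.001,0.019,0,0,0],[-0.0005,0.001,0.022,0,0,0],[-0.0005,0.001,0.022,0,0,0],[-0.0005,0.001,0.022,0,0,0]])

```text
t: 6.95
tool_pos: [0.5659, -0.1873, 0.0105]
orientation: [2.221, 2.221, 0.001]
force: [0.5, 0.4, -0.6]
opening: 0.0543
gripper_force: 15.0
```

```bash
python3 go.py .5645 -.187 .007 90
```

```text
6.95 [ 0.3 -1.4  3.5] turn [ 0.05  0.02 -0.01]
```

carry_out(rows=[[0.0,-0.001,0.002,0,0,0],[0.0,-0.001,0.003,0,0,0],[0,-0.001,0.003,0,0,0]])

```text
t: 7.32
tool_pos: [0.5645, -0.1873, 0.007]
orientation: [2.222, 2.221, 0.0]
force: [0.2, 0.2, 1.3]
opening: 0.0544
gripper_force: 15.0
```

carry_out(rows=[[0,0,0,0,0,0],[0,0,0,0,0,0],[0,0,0,0,0,0],[0,0,0,0,0,0],[0,0,0,0,0,0],[0,0,-0.03,0,0,0],[0,0,-0.08,0,0,0]], jaw=0)

```text
t: 8.2
tool_pos: [0.5625, -0.1863, 0.0853]
orientation: [-2.218, -2.218, 0.003]
force: [0.2, 0.6, 0.2]
opening: 0.093
gripper_force: 0.0
```

```bash
python3 go.py .440 -.0935 .06 90
```

```text
8.2 [  92.7 -122.4   26.1] turn [-0.27 -0.12 -0.02]
```

carry_out(rows=[[0.03,-0.04,0,0,0,0],[0.06,-0.08,0,0,0,0],[0.0935,-0.1245,0.0,0,0,0],[0.0935,-0.1245,0.03,0,0,0],[0.0935,-0.1245,0.055,0,0,0],[0.0935,-0.1245,0.075,0,0,0],[0.0935,-0.1245,0.075,0,0,0],[0.0935,-0.1245,0.075,0,0,0]])

```text
t: 9.2
tool_pos: [0.4405, -0.0938, 0.0127]
orientation: [2.221, 2.221, 0.001]
force: [-0.5, 0.9, -0.3]
opening: 0.0928
gripper_force: 0.0
```

```bash
python3 go.py .440 -.0935 .003 90
```

```text
9.2 [ 0.3 -0.5  9.7] turn [ 0.04  0.01 -0.02]
```

carry_out(rows=[[0,0,0.009,0,0,0],[0,0,0.009,0,0,0],[0,0,0.009,0,0,0]])

```text
t: 9.57
tool_pos: [0.4401, -0.0937, 0.003]
orientation: [2.222, 2.221, 0.0]
force: [-0.2, 0.3, -0.7]
opening: 0.0926
gripper_force: 0.0
```

carry_out(rows=[[0,0,0,0,0,0],[0,0,0,0,0,0],[0,0,0,0,0,0],[0,0,0,0,0,0],[0,0,0,0,0,0],[0,0,0,0,0,0],[0,0,0,0,0,0]], jaw=150)

```text
t: 10.45
tool_pos: [0.4401, -0.0937, 0.003]
orientation: [2.222, 2.221, 0.0]
force: [-0.1, -0.3, 0.9]
opening: 0.0541
gripper_force: 15.0
```

```bash
python3 - <<'E'
from fit import *
for n in('top','scene'):
    im=save(n,n+'3.png'); print(n,fit(n,im,'dish',.5645,-.187,0,.005))
cv2.imwrite('pics/c3.png',cv2.resize(np.hstack([cv2.imread('pics/scene3.png')[130:230,150:270],cv2.imread('pics/top3.png')[130:230,240:360]]),(800,333),interpolation=cv2.INTER_CUBIC))
E
python3 go.py .685 -.1045 .008 90
```

```text
top (np.float64(0.5720360408830054), np.float64(-0.18952467277118693), np.float64(0.04707578808191872), np.float64(0.12767964328588577))
scene (np.float64(0.5807155498189545), np.float64(-0.1729299984304381), np.float64(-0.485291394725394), np.float64(0.41192871799959274))
10.55 [-10.8 245.   -5.1] turn [-0.    0.   -0.02]
```

View pics/c3.png

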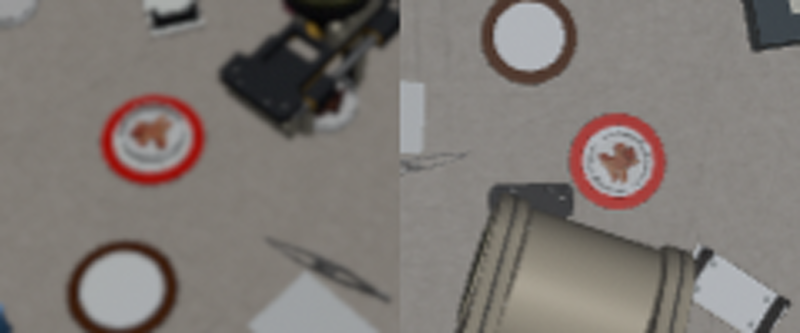

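carry_out(rows=[[0,0,-0.03,0,0,0],[0,0.02,-0.06,0,0,0],[-0.003,0.07,-0.06,0,0,0],[-0.005,0.12,-0.06,0,0,0],[-0.008,0.17,-0.06,0,0,0],[-0.0108,0.21,-0.06,0,0,0],[-0.0108,0.245,-0.06,0,0,0],[-0.0108,0.245,-0.045,0,0,0],[-0.0108,0.245,-0.025,0,0,0],[-0.0108,0.245,-0.009,0,0,0],[-0.0108,0.245,-0.009,0,0,0],[-0.0108,0.245,-0.009,0,0,0]])

```text
t: 12.05
tool_pos: [0.6848, -0.1046, 0.0123]
orientation: [2.222, 2.221, 0.0]
force: [-0.0, 1.2, 0.3]
opening: 0.0544
gripper_force: 15.1
```

```bash
python3 go.py .685 -.1045 .008 90
```

```text
12.05 [0.1 0.2 4.3] turn [ 0.01  0.   -0.03]
```

carry_out(rows=[[0,0,0.002,0,0,0],[0,0,0.004,0,0,0],[0,0,0.004,0,0,0],[0,0,0.004,0,0,0]])

```text
t: 12.55
tool_pos: [0.6851, -0.1045, 0.008]
orientation: [2.222, 2.221, 0.0]
force: [0.1, -0.1, -0.9]
opening: 0.0543
gripper_force: 15.1
```

carry_out(rows=[[0,0,0,0,0,0],[0,0,0,0,0,0],[0,0,0,0,0,0],[0,0,0,0,0,0],[0,0,0,0,0,0],[0,0,-0.03,0,0,0],[0,0,-0.08,0,0,0],[0,0,-0.11,0,0,0],[0,0,-0.11,0,0,0]], jaw=0)

```text
t: 13.68
tool_pos: [0.6875, -0.1051, 0.1222]
orientation: [2.218, 2.217, 0.006]
force: [0.6, 0.8, -0.1]
opening: 0.0929
gripper_force: 0.0
```

```bash
python3 go.py .4335 .2745 .08 121
```

```text
13.675 [ 379.5 -254.4   39.9] turn [  0.35   0.19 -31.02]
```

carry_out(rows=[[0.379,-0.252,0.038,0,0,-31],[0.379,-0.252,0.038,0,0,-31],[0.379,-0.252,0.038,0,0,-31],[0.379,-0.252,0.038,0,0,-31],[0.379,-0.252,0.038,0,0,-31],[0.379,-0.252,0.038,0,0,-31],[0.379,-0.252,0.038,0,0,-31],[0.379,-0.252,0.038,0,0,-31],[0.379,-0.252,0.038,0,0,-31],[0.379,-0.252,0.038,0,0,-31],[0.379,-0.252,0.038,0,0,-31]])

```text
t: 15.05
tool_pos: [0.4341, 0.2734, 0.0799]
orientation: [1.55, 2.732, -0.0]
force: [-0.2, -1.0, 1.1]
opening: 0.093
gripper_force: 0.0
```

```bash
python3 - <<'E'
from fit import *
M['dish']=[cyl(.0275,.015)]
for n in('scene','top'): save(n,n+'4.png')
cv2.imwrite('pics/c4.png',cv2.resize(np.hstack([cv2.imread('pics/scene4.png')[150:250,140:260],cv2.imread('pics/top4.png')[100:200,240:360]]),(800,333),interpolation=cv2.INTER_CUBIC))
E
python3 go.py .4335 .2745 .003 121
```

```text
15.15 [ 1.   0.1 77. ] turn [ 0.01  0.01 -0.13]
```

View pics/c4.png

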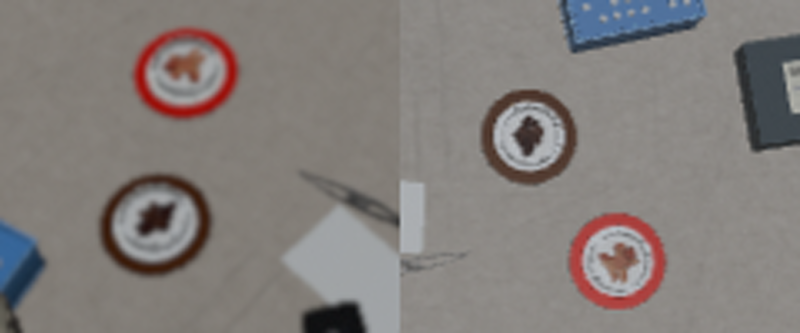

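Both dishes sit concentric on their stands (top crop: brown about (528,136), red about (617,261)). On to the blue marker.

carry_out(rows=[[0.001,0,0.04,0,0,0],[0.001,0,0.07,0,0,0],[0.001,0,0.077,0,0,0],[0.001,0,0.077,0,0,0],[0.001,0,0.077,0,0,0],[0.001,0,0.077,0,0,0]])

```text
t: 15.9
tool_pos: [0.4337, 0.2759, 0.0043]
orientation: [1.547, 2.733, 0.003]
force: [-0.3, 0.4, 0.4]
opening: 0.0929
gripper_force: 0.0
```

carry_out(rows=[[0,0,0,0,0,0],[0,0,0,0,0,0],[0,0,0,0,0,0],[0,0,0,0,0,0],[0,0,0,0,0,0],[0,0,0,0,0,0],[0,0,0,0,0,0],[0,0,0,0,0,0],[0,0,0,0,0,0],[0,0,0,0,0,0]], jaw=255, force=20)

```text
t: 17.15
tool_pos: [0.4326, 0.2754, 0.0029]
orientation: [-1.547, -2.734, 0.0]
force: [0.4, -0.3, -0.4]
opening: 0.0121
gripper_force: 20.0
```

```bash
python3 go.py .438 .0925 .07 64.2
```

```text
17.15 [-159.6  -89.5  -67.1] turn [-0.    0.   56.78]
```

carry_out(rows=[[0,0,-0.035,0,0,0],[0,0,-0.067,0,0,0],[-0.03,-0.016,-0.067,0,0,9.5],[-0.06,-0.033,-0.067,0,0,19],[-0.09,-0.05,-0.067,0,0,28.5],[-0.12,-0.067,-0.067,0,0,38],[-0.145,-0.081,-0.067,0,0,47.5],[-0.1596,-0.0895,-0.067,0,0,56.8],[-0.1596,-0.0895,-0.067,0,0,56.8],[-0.1596,-0.0895,-0.067,0,0,56.8],[-0.1596,-0.0895,-0.067,0,0,56.8]])

```text
t: 18.52
tool_pos: [0.438, 0.0932, 0.0699]
orientation: [-2.659, -1.673, -0.0]
force: [1.0, -0.4, -0.2]
opening: 0.012
gripper_force: 20.0
```

```bash
python3 - <<'E'
from h import *
im=save('scene','s5.png'); t=save('top','t5.png')
cv2.imwrite('pics/c5.png',cv2.resize(np.hstack([im[150:250,240:360],t[170:270,160:280]])[:,:,::-1],(800,333),interpolation=cv2.INTER_CUBIC))
E
python3 go.py .438 .0925 .02 64.2
```

```text
18.625 [-0.6  0.3 49.9] turn [-0.01  0.    0.11]
```

View pics/c5.png

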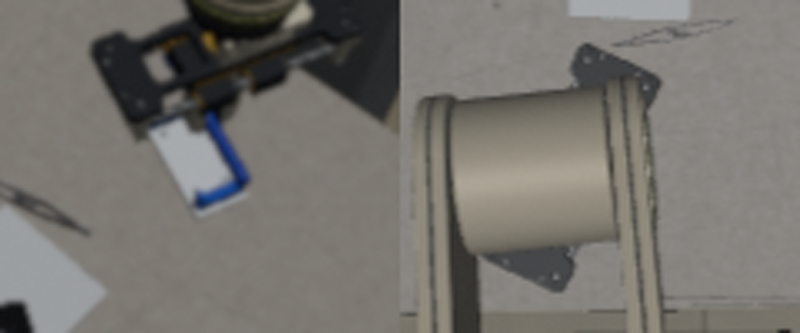

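carry_out(rows=[[-0.0005,0,0.02,0,0,0],[-0.0005,0,0.035,0,0,0],[-0.0005,0,0.045,0,0,0],[-0.0005,0,0.049,0,0,0],[-0.0005,0,0.05,0,0,0],[-0.0005,0,0.05,0,0,0],[-0.0005,0,0.05,0,0,0]])

```text
t: 19.5
tool_pos: [0.4383, 0.0921, 0.0204]
orientation: [2.661, 1.669, 0.001]
force: [1.2, -0.0, 0.2]
opening: 0.0118
gripper_force: 20.0
```

carry_out(rows=[[0,0,0.001,0,0,0],[0,0,0.001,0,0,0]])

```text
t: 19.75
tool_pos: [0.4378, 0.0921, 0.019]
orientation: [2.662, 1.669, 0.0]
force: [-0.4, 0.2, 0.2]
opening: 0.0122
gripper_force: 20.0
```

carry_out(rows=[[0,0,0,0,0,0],[0,0,0,0,0,0],[0,0,0,0,0,0],[0,0,0,0,0,0],[0,0,0,0,0,0],[0,0,0,0,0,0],[0,0,-0.03,0,0,0],[0,0,-0.08,0,0,0],[0,0,-0.1,0,0,0],[0,0,-0.1,0,0,0]], jaw=0)

```text
t: 21.0
tool_pos: [0.4394, 0.0922, 0.1208]
orientation: [2.66, 1.668, 0.006]
force: [0.4, -0.0, -0.6]
opening: 0.0928
gripper_force: 0.0
```

```bash
python3 go.py .547 .3915 .08 90
```

```text
21.0 [316.2 -33.7  41.4] turn [  0.23  -0.07 -25.82]
```

carry_out(rows=[[0.316,-0.033,0.039,0,0,-25.8],[0.316,-0.033,0.039,0,0,-25.8],[0.316,-0.033,0.039,0,0,-25.8],[0.316,-0.033,0.039,0,0,-25.8],[0.316,-0.033,0.039,0,0,-25.8],[0.316,-0.033,0.039,0,0,-25.8],[0.316,-0.033,0.039,0,0,-25.8],[0.316,-0.033,0.039,0,0,-25.8],[0.316,-0.033,0.039,0,0,-25.8]])

```text
t: 22.12
tool_pos: [0.5461, 0.3897, 0.0807]
orientation: [2.223, 2.219, 0.001]
force: [0.3, 0.2, -0.2]
opening: 0.0926
gripper_force: 0.0
```

```bash
python3 - <<'E'
from h import *
im=save('scene','s6.png'); t=save('top','t6.png')
cv2.imwrite('pics/c6.png',cv2.resize(np.hstack([im[150:250,240:360],t[170:270,160:280]])[:,:,::-1],(800,333),interpolation=cv2.INTER_CUBIC))
E
python3 go.py .547 .3915 .003 90
```

```text
22.225 [ 1.3  0.8 77.8] turn [ 0.06 -0.03 -0.08]
```

View pics/c6.png

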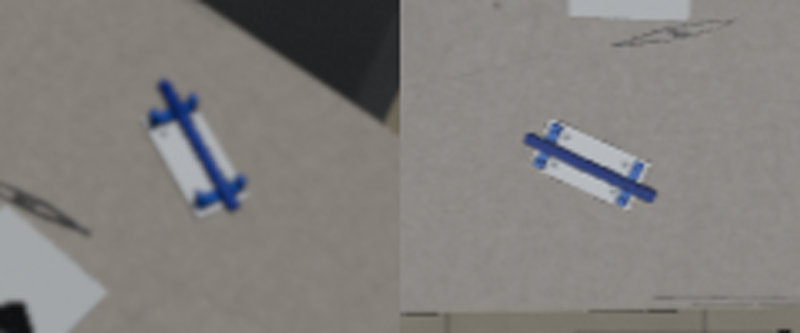

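The blue marker lies across both forks, with its middle at about (591,167) in the crop and the plate's at (591,165). Next is the black marker.

carry_out(rows=[[0.0013,0.0005,0.04,0,0,0],[0.0013,0.0005,0.07,0,0,0],[0.0013,0.0005,0.0775,0,0,0],[0.0013,0.0005,0.0775,0,0,0],[0.0013,0.0005,0.0775,0,0,0],[0.0013,0.0005,0.0775,0,0,0]])

```text
t: 22.98
tool_pos: [0.5471, 0.3927, 0.0038]
orientation: [2.221, 2.221, 0.003]
force: [-0.1, -0.1, 0.3]
opening: 0.0932
gripper_force: 0.0
```

carry_out(rows=[[0,0,0,0,0,0],[0,0,0,0,0,0],[0,0,0,0,0,0],[0,0,0,0,0,0],[0,0,0,0,0,0],[0,0,0,0,0,0],[0,0,0,0,0,0],[0,0,0,0,0,0],[0,0,0,0,0,0],[0,0,0,0,0,0]], jaw=255, force=20)

```text
t: 24.22
tool_pos: [0.5462, 0.3922, 0.0024]
orientation: [2.222, 2.221, -0.0]
force: [-0.0, 0.7, 1.2]
opening: 0.012
gripper_force: 20.0
```

```bash
python3 go.py .4355 -.2935 .12 56.1;python3 - <<'E'
from fit import *
T={n:cv2.imread(f'pics/{n}6.png'.replace('scene','s').replace('top','t'))[:,:,::-1].copy() for n in('scene','top')}
for n in T: print(n,np.round(fit(n,T[n],'cradle',.4355,-.2935,2.55,W=70),4))
E
```

```text
24.225 [-685.7 -110.5 -117.5] turn [ 0.    0.   33.88]
scene [ 0.4325 -0.2986  2.5434  0.8644]
top [ 0.4372 -0.2911  2.5511  0.9343]
```

```bash
python3 - <<'E'
from fit import *
fk=[box(.05,.104,0,.006)]
for s in(-1,1):
    fk.append(box(.044,.010,0,.016)+[0,s*.042,0])
    for q in(-1,1): fk.append(box(.007,.010,0,.027)+[q*.0185,s*.042,0])
M['cradle']=fk
T={n:cv2.imread(f'pics/{n[0]}6.png')[:,:,::-1].copy() for n in('scene','top')}
for n in T:
  for thr in(14,22,30): print(n,thr,np.round(fit(n,T[n],'cradle',.4355,-.2935,2.55,W=70,thr=thr),4))
S=[]
for n,(x,y) in dict(scene=(.4325,-.2986),top=(.4372,-.2911)).items():
    im=T[n].copy(); a=[]
    for X in((x,y),(.436,-.2925)):
        c=proj(n,[[x,y,.01]])[0].astype(int)-25; o=im[c[1]:c[1]+50,c[0]:c[0]+50]
        o=cv2.resize(o,(400,400),interpolation=cv2.INTER_CUBIC)
        cs,sn=np.cos(2.55),np.sin(2.55); Rz=np.array([[cs,-sn,0],[sn,cs,0],[0,0,1]])
        for P,zz in ((box(.05,.104,.006,.006),1),(box(.044,.01,.027,.027)+[0,.042,0],1),(box(.044,.01,.027,.027)-[0,.042,0],1)):
            q=(proj(n,P@Rz.T+[X[0],X[1],0])-c+.5)*8
            cv2.polylines(o,[cv2.convexHull(q.astype(np.float32)).astype(int)],True,(255,0,0) if zz else 0,1)
        a.append(o)
    S.append(np.hstack(a))
cv2.imwrite('pics/c7.png',cv2.resize(np.vstack(S),(600,600))[:,:,::-1])
E
```

```text
scene 14 [ 0.4324 -0.2985  2.547   0.9012]
scene 22 [ 0.4321 -0.2998  2.5432  0.8699]
scene 30 [ 0.4318 -0.3007  2.5389  0.8253]
top 14 [ 0.4373 -0.2911  2.5521  0.9349]
top 22 [ 0.4374 -0.2919  2.5486  0.9153]
top 30 [ 0.4375 -0.2929  2.5522  0.8789]
```

View pics/c7.png

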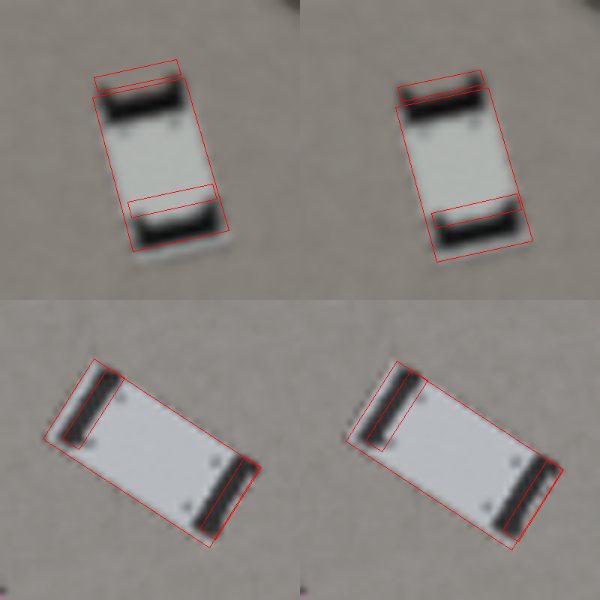

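carry_out(rows=[[0,0,-0.04,0,0,0],[0,0,-0.09,0,0,0],[-0.05,-0.008,-0.1,0,0,4],[-0.11,-0.0175,-0.1,0,0,8],[-0.17,-0.027,-0.1,0,0,12],[-0.23,-0.0367,-0.1,0,0,16],[-0.29,-0.0465,-0.1,0,0,20],[-0.35,-0.056,-0.1,0,0,24],[-0.41,-0.0657,-0.1,0,0,28],[-0.47,-0.0753,-0.1,0,0,31],[-0.53,-0.085,-0.1,0,0,33.9],[-0.58,-0.093,-0.1,0,0,33.9]])

```text
t: 25.72
tool_pos: [0.4525, -0.1901, 0.1029]
orientation: [2.773, 1.474, 0.001]
force: [0.6, -0.5, 0.7]
opening: 0.012
gripper_force: 20.0
```

```bash
python3 go.py .4365 -.292 .08 56.1
```

```text
25.725 [-93.5  43.7  22.9] turn [ 0.06 -0.   -0.11]
```

carry_out(rows=[[-0.04,0.019,0.01,0,0,0],[-0.08,0.036,0.02,0,0,0],[-0.0935,0.0437,0.03,0,0,0],[-0.0935,0.0437,0.033,0,0,0],[-0.0935,0.0437,0.033,0,0,0],[-0.0935,0.0437,0.033,0,0,0]])

```text
t: 26.48
tool_pos: [0.4377, -0.2886, 0.0698]
orientation: [2.771, 1.479, 0.001]
force: [0.0, -0.4, -0.2]
opening: 0.0121
gripper_force: 20.0
```

```bash
python3 go.py .4365 -.292 .02 56.1
```

```text
26.475 [-3.5  0.8 49.8] turn [ 0.02 -0.01  0.07]
```

carry_out(rows=[[-0.003,0.0008,0.02,0,0,0],[-0.003,0.0008,0.032,0,0,0],[-0.003,0.0008,0.043,0,0,0],[-0.003,0.0008,0.048,0,0,0],[-0.003,0.0008,0.048,0,0,0],[-0.003,0.0008,0.048,0,0,0]])

```text
t: 27.22
tool_pos: [0.4365, -0.2929, 0.0219]
orientation: [2.772, 1.477, 0.0]
force: [0.3, -0.6, -0.6]
opening: 0.012
gripper_force: 20.0
```

```bash
python3 go.py .4365 -.292 .0185 56.1
```

```text
27.225 [ 0.8 -0.5  3.4] turn [ 0.04  0.   -0.02]
```

carry_out(rows=[[0.0008,0,0.002,0,0,0],[0.0008,0,0.0034,0,0,0],[0.0008,0,0.0034,0,0,0],[0.0008,0,0.0034,0,0,0]])

```text
t: 27.72
tool_pos: [0.4368, -0.2921, 0.0183]
orientation: [2.772, 1.477, 0.0]
force: [-0.8, 1.0, 4.8]
opening: 0.0117
gripper_force: 20.0
```

carry_out(rows=[[0,0,0,0,0,0],[0,0,0,0,0,0],[0,0,0,0,0,0],[0,0,0,0,0,0],[0,0,0,0,0,0],[0,0,0,0,0,0],[0,0,-0.03,0,0,0],[0,0,-0.08,0,0,0],[0,0,-0.13,0,0,0],[0,0,-0.15,0,0,0],[0,0,-0.15,0,0,0]], jaw=0)

```text
t: 29.1
tool_pos: [0.4378, -0.2929, 0.1702]
orientation: [2.769, 1.475, 0.003]
force: [1.0, 0.2, -0.6]
opening: 0.0929
gripper_force: 0.0
```

```bash
python3 go.py .36 .04 .2 56.1
```

```text
29.1 [ 232.9 -250.2  -30.9] turn [ 0.25  0.02 -0.02]
```

carry_out(rows=[[0.233,-0.25,-0.03,0,0,0],[0.233,-0.25,-0.03,0,0,0],[0.233,-0.25,-0.03,0,0,0],[0.233,-0.25,-0.03,0,0,0],[0.233,-0.25,-0.03,0,0,0],[0.233,-0.25,-0.03,0,0,0],[0.233,-0.25,-0.03,0,0,0],[0.233,-0.25,-0.03,0,0,0],[0.233,-0.25,-0.03,0,0,0]])

```text
t: 30.22
tool_pos: [0.3591, 0.0399, 0.1973]
orientation: [-2.774, -1.474, 0.002]
force: [-0.9, -0.3, -0.5]
opening: 0.093
gripper_force: 0.0
```

```bash
python3 - <<'E'
from h import *
im=save('scene','s8.png'); t=save('top','t8.png')
a=cv2.resize(t[130:270,190:400],(800,533),interpolation=cv2.INTER_CUBIC)
cv2.imwrite('pics/c8.png',a[:,:,::-1])
b=np.hstack([im[100:160,160:240],t[190:250,295:375]])
cv2.imwrite('pics/c9.png',cv2.resize(b,(800,300),interpolation=cv2.INTER_CUBIC)[:,:,::-1])
E
```

```text
(no output)
```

View pics/c8.png

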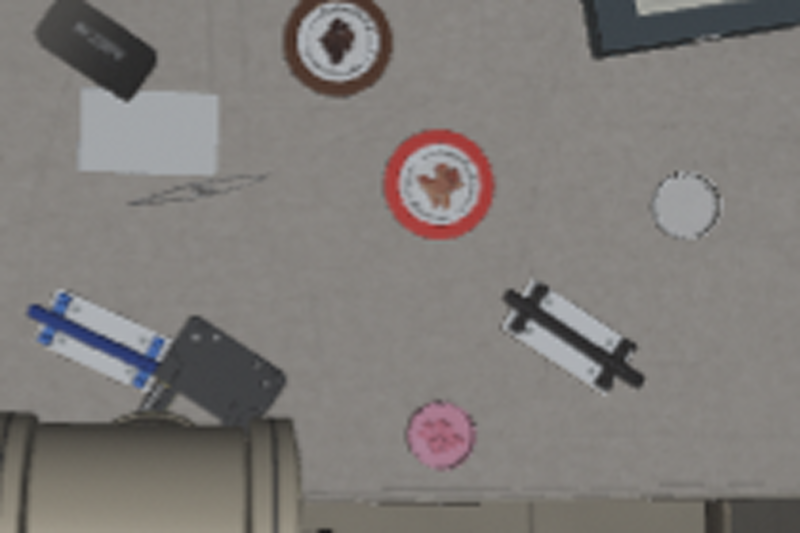

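View pics/c9.png

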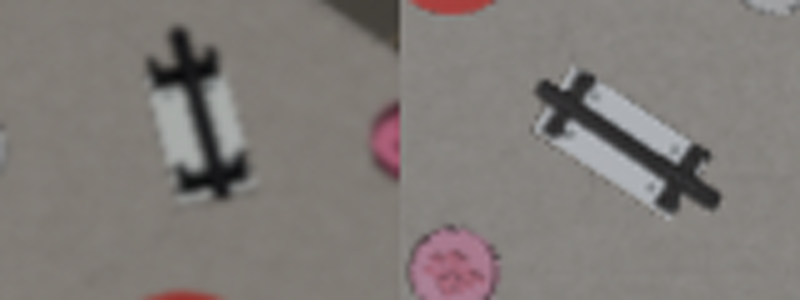

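```bash
python3 - <<'E'
from fit import *
T={n:cv2.imread(f'pics/{n[0]}8.png')[:,:,::-1].copy() for n in('scene','top')}
a=np.radians(-33.9); d=np.array([-np.sin(a),np.cos(a),0])
S=[]
for n,o in dict(scene=(160,100),top=(295,190)).items():
    im=cv2.resize(T[n][o[1]:o[1]+60,o[0]:o[0]+80],(800,600),interpolation=cv2.INTER_CUBIC)
    C=np.array([.4368,-.2921,0])
    for off,z,col in((.066,.0225,(255,0,0)),(-.066,.0225,(255,0,0)),(0,.0225,(255,0,0)),(.042,.016,(0,255,0)),(-.042,.016,(0,255,0)),(.052,.006,(255,255,0)),(-.052,.006,(255,255,0))):
        p=(proj(n,[C+d*off+[0,0,z]])[0]-o+.5)*10; cv2.circle(im,tuple(p.astype(int)),6,col,-1)
    S.append(cv2.resize(im,(400,300)))
cv2.imwrite('pics/c10.png',np.hstack(S)[:,:,::-1])
E
```

```text
(no output)
```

View pics/c10.png

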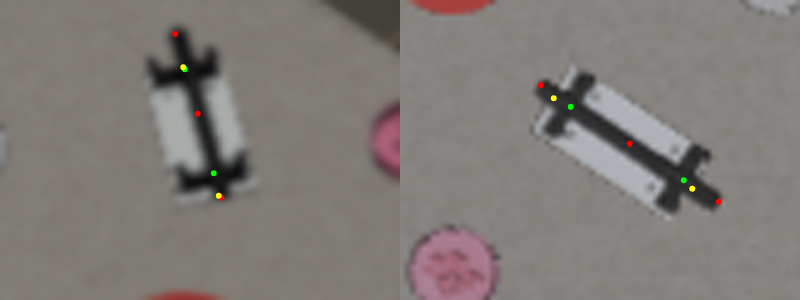

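```bash
python3 -c "
from plant import robot
print(robot.close_job())"
```

```text
the job is handed in; nothing more can be done
None
```

I've handed the job in at about 30 s of the 102 s allowed: in the last pictures both dishes sit centred on their stands, and both markers rest in both forks of their cradles, centred to about 3 mm. The empty dish and the tweezers were not touched, and the judging result was not reported back.

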